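# Unlock the isolator box and slide its cover to the switch click

### The arm

A 6-joint arm with a two-finger parallel gripper is mounted at the origin on the work surface; the furniture and walls round the work are solid. World frame = base frame: x ahead of the robot, y to its left, z up, the work surface at z = 0. Lengths are in m, angles in rad, forces in N, time in s.
With the tool pointing down it reaches from about 0.25 to 0.775 m from the base axis. Payload 4 kg.
Tool frame: the origin (TCP) lies between the finger pads; the fingertips stand 14 mm ahead of it and the grasp point (between the pads) lies 5 mm behind it (nose_length is the distance from the TCP to the fingertips, in m); z points along the fingers, y is the line along which they close (so a half turn about z gives the same grasp; the last joint's range is limited). The gripper opens to 94 mm and grips with 3 to 60 N. Pads are 16 mm wide; open, the fingers measure 119 mm over their backs; the gripper's body (75 mm by 177 mm) begins 78 mm behind the grasp point.
Start: joints at [1.128, 0.087, 1.371, -0, 1.684, -0.103], TCP at [0.183, 0.519, 0.22] pointing down, gripper open.
Joint ranges: [-3.1, 3.1], [-0.76, 2.03], [0.27, 2.55], [-1.08, 4.22], [0.17, 2.65], [-2.57, 2.57]. Speed limits (rad/s): [2.79, 2.79, 3.14, 3.14, 3.14, 3.14].

### API

Orientations are given as [roll, pitch, yaw] about the fixed x, y, z axes, in that order (R = Rz(yaw) Ry(pitch) Rx(roll)).
In Python, from bench import * gives the robot as it stands.
- The arm moves only by the tool move_arm, never from a script. Its argument "steps" is one flat list of numbers, 7 for each row, row after row: the turn, a rotation vector about the world's x, y, z in rad, then the shift along the world's x, y, z in m, then the opening, from 0 (shut) to 1 (fully open). A call has 1 to 12 rows; each row is the pose to reach, as a shift and turn from the pose commanded when the call began; what a row does not reach only later rows make up. A row lasts 1/10 s, in which the tool goes at most 50 mm and 8.59 degrees, less where a joint would pass 70% of its speed; a pose out of reach is approached as far as the arm can. A call with a gripper value outside its range is refused whole. The fingers move at their own pace and stop on an object; the grip force is fixed at half the most. Time passes only in rows, so rows that repeat a pose let the fingers close. It gives the time, the measured TCP pose, the force, the opening and the grip force at its end, in the units of the state.
- get_obs(): the state, without advancing time (a new reading comes with each control period).
- snapshot(name): name is "scene" or "side" or "wrist"; returns (picture, depth): 420x560x3 uint8, red, green, blue; 420x560 float32, m along the optical axis (not along the pixel's ray), 0 where there is no reading.
- camera_model(name): a dict with "fx", "fy", "cx", "cy" (pixels), "rvec" (rotation vector, rad) and "tvec" (3), from world to camera coordinates, as OpenCV has them. Camera axes: x right, y down, z forward; pixel columns grow to the right and rows downward; lengths in m; the calibration is good to about 2 mm. A picture is of the moment at which its call begins: read the wrist's pose just before it. camera_model takes no time and is no camera call; for the wrist camera it gives the pose at the moment of the call.
- close_job(): hands the job in; it is judged then, once.
Trained networks look in the newest picture that a camera, given by its name, has taken for a name from the list of things; names that differ only in an ending like _2 or _b are one class to them, and where a whole thing is asked for, a point or a joint stands for the part that bears it (a point fixed in the world has none). Each returns a list of dicts, best first, with "score" (0 to 1); they miss things now and then, are a little off and sometimes report something else, mostly with a low value. They report only what shows in the picture. A call takes as long as a camera call. They do not tell look-alikes from the thing itself.
- silhouettes(camera, target): "pixels" (420x560 bool, what is visible of it) and "uv" ([column, row] in pixels, amid what is visible of it).
- spot_point(camera, target): "uv" ([column, row] in pixels: a listed point, or the origin of a listed thing).
The state is a dict: "time": time; "joint_positions": joint angles; "qvel": joint speeds; "joint_torque": joint torques, N m; "tool_pos": TCP position; "ee_rot": TCP orientation; "wrist_force": force on the tool from outside, world axes, zero at the start; "wrist_torque": the same for the moment, N m; "width": finger opening in m; "finger_force": force on a finger pad.
Only numpy, scipy, OpenCV 4.12 (cv2) and the standard library are available. Lean on these libraries where they do the work, as an engineer would, in place of code of your own. Each camera call takes 0.05 s, during which the arm holds its last target. There are 200 camera calls.

### The job

Unlock the isolator box on the bench: take the key with the T-shaped bar from the wooden rack, put it fully home in the box's lock and give it a quarter turn clockwise to draw the hidden bolt, and leave it there, seated and turned. Then push the sliding cover open just until it clicks the roller switch, with the cover's leading edge between the two dark lines scored on the rails, and not so far that the switch lever is driven to its stop. Leave the other key in the rack and the things round about where they are.

Things in the scene. Friction and masses are not known exactly. Their poses are not given: they have to be found in the camera images.
- isolator_box: Grey box fixed to the bench left or right of the middle, 100 (x) x 240 (y) x 75 mm high; origin under its centre, z up. At +y (y 57 to 119 mm) an aluminium lock block with a round hole, then a flat sliding cover, at -y a black roller switch, 95 mm high. Two 8 mm rails along y at x = +-46 mm, tops 83 mm high, each with two dark lines across it at y = -79.5 and -89.5 mm.
- lock_mouth (a point): Centre of the lock's hole at the block's top, 75 mm above the bench, (0, 88) mm in the box frame; axes as the box. Hole 28 mm across, 20 mm deep, rim chamfered 2.5 mm. Under it, 22 mm below the mouth, starts the turning brass core with a slot 24.5 x 9.5 mm, 25 mm deep, chamfered 2 mm. The key goes in 45 mm, until its collar lies on the block.
- lock (a joint): Angle of the lock core, 0 to 1.57 rad, clockwise seen from above. At 0 the slot's long side lies along the box's x; at 1.57 along its y. It starts anywhere from 0 to 0.3 and stays where it is left (0.06 N m friction). The bit has about 0.1 rad of play in it. The bolt holds the cover until about 1.2; a quarter turn to the stop (more than 1.35) is wanted.
- tee_key: The key wanted: steel, 87 mm long, upright, about 0.12 kg. Origin on its axis at the underside of its collar (38 dia x 6 mm), z up. Above: 12 mm stem, T bar 60 mm along y, 12 mm thick along x, z 22 to 42 mm. Below: 12 mm shank, flat bit 22 mm along y, 7 mm thick along x, z -20 to -45 mm (last 4 mm 18 x 5). It hangs by its collar in either slot of the rack, yaw within 0.1 rad of the rack's.
- tee_bar (a point): Centre of the T bar, on the key's axis, 32 mm above its origin: take it here across the 12 mm.
- disc_key: The other key, with a round disc (38 mm dia, 12 mm thick) instead of the bar and a 14 mm square bit that does not fit; same length, collar and origin. Stays in the rack.
- key_rack: Wooden block fixed to the bench, 60 (x) x 180 (y) x 70 mm high; origin under its centre. Two slots 20 (x) x 30 (y) mm, 56 mm deep, at y = +-45 mm; the keys' collars lie on its top.
- cover (a joint): Opening of the sliding cover in m, 0 shut, grows as it slides toward the box's -y; limit 0.085. Friction about 2 N; it stays where left. It meets the roller at about 0.049; the switch clicks at about 0.056 and the lever passes its permitted travel at about 0.068.
- cover_edge (a point): Middle of the cover's leading (-y) edge, at its top, 81 mm above the bench; at y = -23 mm in the box frame when shut. The cover is 83 (x) x 80 (y) x 5 mm.
- push_rib (a point): Point on the +y face of the rib that stands on the cover, 90 mm above the bench, at y = +10 mm in the box frame when shut. The rib is 60 mm along x, 10 mm thick along y, z 81 to 98 mm; push it toward the box's -y.
- switch_lever (a joint): Angle of the roller lever, rad, 0 free, grows as the cover pushes the roller toward -y; weak spring (under 1 N at the roller). It clicks at 0.15; more than 0.42 is overtravel (stop at 0.55).
- switch_roller (a point): Centre of the roller (14 mm dia, 12 mm high, upright axis), 83 mm above the bench, at (35, -79) mm in the box frame when free; the lever's pivot is 45 mm from it toward the box's -x.
- spray_can: Upright spray can, 65 dia x 237 mm high; origin under its centre. A loose bystander. Unlisted things, up to 150 mm high, stand nearer the robot (x below 0.33 m) and beyond 0.39 m to either side.
- glue_bottle: Upright glue bottle, 41 x 62 x 190 mm high; origin under its centre. A loose bystander.
- screw_box: Card box of screws, 60 x 80 x 52 mm; origin under its centre. A loose bystander.
There are look-alikes about, which are no part of the job. Leave any pink or turquoise look-alike of the tee_key alone.

How it is judged:
By the outcome, as a careful person would: the job done as asked, in the order asked, and still so for the second after the job is handed in, with the robot touching nothing.
It also fails if it takes over 67 s, if anything falls off the work surface, if the arm or the gripper's body presses on something with over 40 N, if the wrist force passes 120 N, or if a joint passes its speed limit or range.

## Working session

There is one attempt and no reset: what is moved stays moved. The work goes in short steps, Python scripts to look and compute and a tool call to move; the robot and the scene stay as the last step left them, time stands still between calls to the robot, and variables do not carry over. Pictures are saved under pics/ and viewed, at most 10 in all, crops included, and the job is handed in when it is done.

Besides the shell and the picture viewer there is one more tool, called after "Request:" as name(argument=value, ...) on one line, values as JSON. move_arm: Moves the arm, as the interface text tells. Its arguments: {"type":"object","properties":{"steps":{"type":"array"}},"required":["steps"]}

```bash
mkdir -p pics; ls
cat > h.py <<'E'
from bench import *
import numpy as np, cv2
def cam(n):
    m=camera_model(n); R=cv2.Rodrigues(np.array(m["rvec"],float))[0]; return m,R,np.array(m["tvec"],float).ravel()
def ray(n,uv,z):
    m,R,t=cam(n); d=R.T@np.array([(uv[0]-m["cx"])/m["fx"],(uv[1]-m["cy"])/m["fy"],1]); c=-R.T@t
    return c+d*(z-c[2])/d[2]
def proj(n,p):
    m,R,t=cam(n); q=R@np.array(p,float)+t; return np.array([m["fx"]*q[0]/q[2]+m["cx"],m["fy"]*q[1]/q[2]+m["cy"]])
def cloud(n,dep):
    m,R,t=cam(n); v,u=np.mgrid[:420,:560]
    P=np.stack([(u-m["cx"])/m["fx"]*dep,(v-m["cy"])/m["fy"]*dep,dep],-1)
    return (P-t)@R
def save(n,im): cv2.imwrite("pics/"+n,im[...,::-1])
E
python3 - <<'E'
from h import *
o=get_obs(); print({k:np.round(v,3) for k,v in o.items()})
for n in ["scene","side"]:
    im,d=snapshot(n); save(n+"0.png",im); np.save(n+"0.npy",d)
    for t,z in [("isolator_box",0),("key_rack",0),("lock_mouth",.075),("tee_bar",.108),("tee_key",.07),("disc_key",.07),("cover_edge",.081),("push_rib",.09),("spray_can",0),("glue_bottle",0),("screw_box",0)]:
        for r in spot_point(n,t)[:3]: print(n,t,round(r["score"],2),np.round(r["uv"]),np.round(ray(n,r["uv"],z),3)[:2])
print(get_obs()["time"])
E
```

```text
pics
{'time': np.float64(0.0), 'joint_positions': array([ 1.128,  0.088,  1.372,  0.   ,  1.684, -0.103]), 'qvel': array([ 0.001, -0.   , -0.001, -0.001,  0.001,  0.001]), 'joint_torque': array([ 0.0000e+00, -3.4018e+01, -3.0243e+01,  7.2000e-02,  3.3000e-02,
       -0.0000e+00]), 'tool_pos': array([0.183, 0.518, 0.218]), 'ee_rot': array([-3.139, -0.   ,  2.802]), 'wrist_force': array([-0.136, -1.222,  0.963]), 'wrist_torque': array([-0.021, -0.048,  0.009]), 'finger_force': np.float64(0.0), 'width': np.float64(0.094)}
scene isolator_box 0.92 [249. 178.] [0.441 0.242]
scene key_rack 0.95 [338. 269.] [ 0.428 -0.218]
scene key_rack 0.45 [253. 163.] [0.494 0.298]
scene lock_mouth 0.92 [235. 143.] [0.451 0.338]
scene tee_bar 0.81 [352. 253.] [ 0.427 -0.261]
scene tee_bar 0.75 [360. 337.] [ 0.281 -0.453]
scene tee_bar 0.52 [286. 240.] [ 0.319 -0.128]
scene tee_key 0.77 [284. 252.] [ 0.309 -0.129]
scene tee_key 0.54 [358. 346.] [ 0.282 -0.452]
scene tee_key 0.18 [246. 181.] [0.381 0.164]
scene disc_key 0.5 [332. 241.] [ 0.435 -0.176]
scene cover_edge 0.68 [250. 164.] [0.428 0.214]
scene co
[... 421 characters left out ...]
side tee_bar 0.51 [366. 226.] [ 0.412 -0.278]
side tee_bar 0.5 [405. 285.] [ 0.267 -0.44 ]
side tee_bar 0.45 [302. 236.] [ 0.307 -0.106]
side tee_key 0.72 [402. 285.] [ 0.279 -0.435]
side tee_key 0.61 [362. 228.] [ 0.423 -0.267]
side tee_key 0.55 [300. 238.] [ 0.317 -0.098]
side disc_key 0.6 [341. 212.] [ 0.453 -0.188]
side disc_key 0.31 [297. 199.] [ 0.447 -0.038]
side cover_edge 0.7 [221. 178.] [0.423 0.226]
side push_rib 0.97 [220. 173.] [0.436 0.235]
side spray_can 0.8 [297. 196.] [ 0.497 -0.02 ]
side glue_bottle 0.64 [280. 219.] [0.392 0.003]
side glue_bottle 0.34 [344. 231.] [ 0.427 -0.212]
side screw_box 0.9 [171. 162.] [0.467 0.453]
side screw_box 0.51 [346. 231.] [ 0.431 -0.216]
1.2
```

View pics/scene0.png

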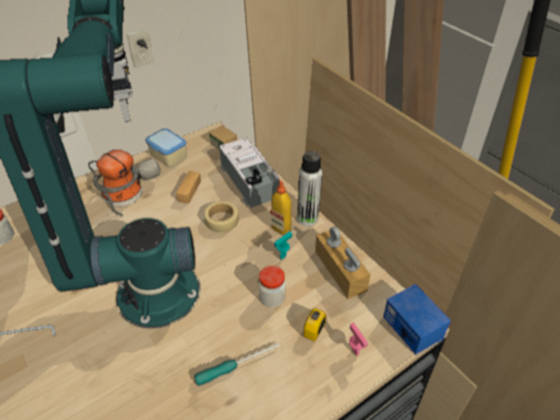

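Run:
```python
from h import *
im=cv2.imread("pics/scene0.png"); cv2.imwrite("pics/c1.png",cv2.resize(im[205:315,270:390],None,fx=5,fy=5,interpolation=cv2.INTER_CUBIC))
for n in["scene","side"]:
    m,R,t=cam(n);print(n,-R.T@t,m["fx"])
# rack/box top from depth
for n in["scene","side"]:
    P=cloud(n,np.load(n+"0.npy"))
    for nm,(c,z0,z1,r) in {"rack":((.43,-.22),.062,.074,.13),"box":((.43,.235),.066,.104,.16)}.items():
        k=(P[...,2]>z0)&(P[...,2]<z1)&(np.hypot(P[...,0]-c[0],P[...,1]-c[1])<r)
        q=P[k][:,:2].astype(np.float32); print(n,nm,len(q),cv2.minAreaRect(q))
```

```text
scene [-0.21197597 -0.85018072  1.09892427] 515.2330684903892
side [-0.42456032 -0.33902837  1.57621899] 539.2592037458766
scene rack 898 ((0.43029671907424927, -0.22355465590953827), (0.18524041771888733, 0.06372108310461044), 79.6543960571289)
scene box 1592 ((0.4340410530567169, 0.23347201943397522), (0.2504582405090332, 0.10310566425323486), 81.1255874633789)
side rack 627 ((0.42994746565818787, -0.2246437966823578), (0.18176047503948212, 0.06769441813230515), 79.76781463623047)
side box 1748 ((0.4341987371444702, 0.23281660676002502), (0.24314944446086884, 0.10588707029819489), 81.5081558227539)
```

View crop.

View pics/c1.png

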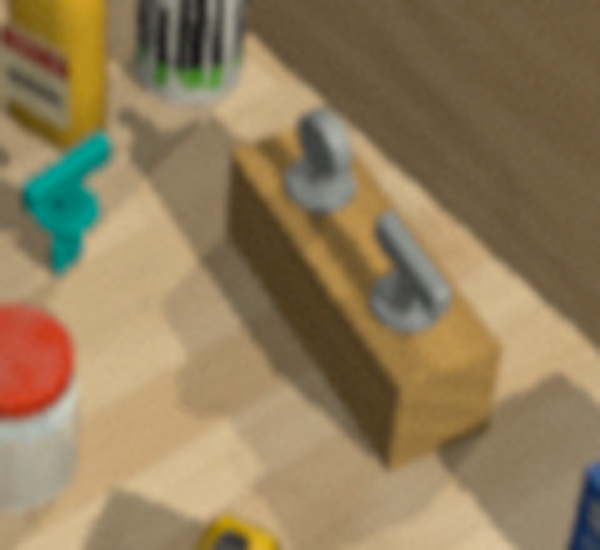

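The scene shows the lock box at (249,170) and the rack at (340,262). Candidates for the tee key are turquoise at (284,243), pink at (357,340), the disc key in the rack at (333,240), and the grey T in the rack's -y slot at (352,257). I choose the last one, and the crop confirms it is a grey T bar.

Run:
```python
from h import *
m,R,t=cam("wrist"); o=get_obs(); from scipy.spatial.transform import Rotation as Ro
T=Ro.from_euler("xyz",o["ee_rot"]).as_matrix(); c=-R.T@t
print("cam in tool",T.T@(c-o["tool_pos"]),"\n",T.T@R.T, m["fx"])
for n in["scene","side"]:
    P=cloud(n,np.load(n+"0.npy"))
    for y in np.arange(-.4,.5,.1):
        for x in np.arange(.3,.75,.05):
            k=(abs(P[...,0]-x)<.025)&(abs(P[...,1]-y)<.05)
            print(f"{P[k][:,2].max():.2f}" if k.any() else "  - ",end=" ")
        print(round(y,1))
```

```text
cam in tool [ 0.07600326  0.0006847  -0.16458191] 
 [[ 6.30233689e-04 -9.64408014e-01 -2.64417823e-01]
 [ 9.99999781e-01  5.54514818e-04  3.61000688e-04]
 [-2.01528356e-04 -2.64417993e-01  9.64408152e-01]] 372.19657908351036
0.09 0.01 0.08 0.08 0.08 0.00   -    -  -0.24 -0.4
0.06 0.01 0.12 0.11 0.01 0.00   -    -    -  -0.3
0.01 0.01 0.11 0.13 0.01 0.00   -    -    -  -0.2
0.09 0.09 0.07 0.07 0.01 0.00   -    -    -  -0.1
0.01 0.14 0.19 0.24 0.24 0.00   -    -    -  -0.0
0.04 0.10 0.10 0.09 0.01 0.00   -    -    -  0.1
0.04 0.09 0.10 0.10 0.09 0.00   -    -    -  0.2
0.04 0.01 0.09 0.09 0.09   -    -    -    -  0.3
0.08 0.07 0.08 0.08 0.07 -0.00   -    -    -  0.4
0.09 0.01 0.09 0.09 0.09 0.00   -    -  -0.23 -0.4
0.06 0.01 0.12 0.11 0.01 0.01   -    -    -  -0.3
0.01 0.01 0.12 0.13 0.07 0.00   -    -    -  -0.2
0.09 0.09 0.07 0.16 0.18 0.00   -    -    -  -0.1
0.01 0.14 0.19 0.24 0.24 0.00   -    -    -  -0.0
0.04 0.10 0.10 0.10 0.01 0.00   -    -    -  0.1
0.04 0.10 0.10 0.11 0.09 0.00   -    -    -  0.2
0.01 0.01 0.09 0.09 0.09   -    -    -    -  0.3
  -  0.01 0.08 0.08 0.06 0.00   -    -    -  0.4
```

Request:
move_arm(steps=[0,0,0,0.03,-0.02,0.03,1,0,0,0,0.065,-0.05,0.05,1,0,0,0,0.1,-0.075,0.05,1,0,0,0,0.135,-0.1,0.05,1,0,0,0,0.17,-0.127,0.05,1,0,0,0,0.205,-0.155,0.05,1,0,0,0,0.235,-0.18,0.05,1,0,0,0,0.255,-0.198,0.05,1,0,0,0,0.264,-0.205,0.05,1,0,0,0,0.264,-0.205,0.05,1,0,0,0,0.264,-0.205,0.05,1])

```text
time: 2.3
tool_pos: [0.4466, 0.3143, 0.2695]
ee_rot: [3.141, -0.001, 2.803]
wrist_force: [-0.4, 0.4, 0.3]
width: 0.0939
finger_force: 0.0
```

Run:
```python
from h import *
o=get_obs(); print(o["time"],o["tool_pos"],o["ee_rot"])
im,d=snapshot("wrist"); save("w1.png",im); np.save("w1.npy",d); 
m=camera_model("wrist"); np.save("w1cam.npy",np.r_[m["rvec"],m["tvec"]])
for t,z in [("lock_mouth",.075),("push_rib",.09),("cover_edge",.081),("isolator_box",0),("switch_roller",.083)]:
    for r in spot_point("wrist",t)[:2]: print(t,round(r["score"],2),np.round(r["uv"]),np.round(ray("wrist",r["uv"],z),4)[:2])
P=cloud("wrist",d)
k=(P[...,2]>.066)&(P[...,2]<.12)&(np.hypot(P[...,0]-.434,P[...,1]-.233)<.16)
print(cv2.minAreaRect(P[k][:,:2].astype(np.float32)))
k=(abs(P[...,0]-.447)<.04)&(abs(P[...,1]-.32)<.02); print(np.median(P[k][:,2]))
```

```text
2.3 [0.44664581 0.31429186 0.26951088] [ 3.14114282e+00 -7.98972570e-04  2.80260734e+00]
lock_mouth 0.66 [291. 187.] [0.4492 0.3272]
push_rib 0.59 [206. 209.] [0.44   0.2438]
cover_edge 0.65 [175. 210.] [0.4322 0.2126]
isolator_box 0.9 [209. 189.] [0.4353 0.2319]
switch_roller 0.63 [132. 257.] [0.463  0.1516]
((0.4385730028152466, 0.23434048891067505), (0.2408398538827896, 0.10027714818716049), 81.51348114013672)
0.36838968220786744
```

View pics/w1.png

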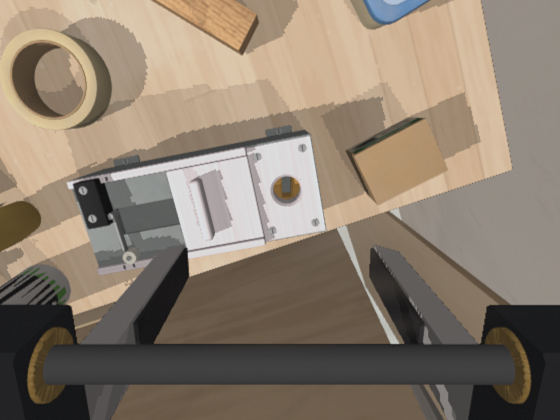

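The wrist view shows the lock hole at (286,190), the rib at (202,208), and the roller at (128,258). I'll fit the hole and measure the slot.

Run:
```python
from h import *
im=cv2.imread("pics/w1.png"); d=np.load("w1.npy"); P=cloud("wrist",d)
k=(P[...,2]>.15)&(P[...,2]<.6)&(P[...,0]>.5)
v,u=np.where(k); print("high x>.5:", len(u), [(a,b,*np.round(P[b,a],2)) for a,b in list(zip(u,v))[::max(1,len(u)//6)]])
for uv in[(250,300),(300,350),(320,270),(200,380)]: print(uv,np.round(P[uv[1],uv[0]],3))
for uv in[(260,170),(310,215),(270,225),(305,150),(287,180),(287,186),(280,195)]: print(uv,np.round(P[uv[1],uv[0]],4))
# rectify plane z=.075: 0.25mm/px, axes world: right=+x? use right=-y.. centre (.449,.325)
def rect(z,S=60,s=.0002):
    g=(np.arange(300)-150)*s
    X,Y=np.meshgrid(.448+g,.325-g)
    uv=np.array([proj("wrist",(a,b,z)) for a,b in zip(X.ravel(),Y.ravel())],np.float32).reshape(300,300,2)
    return cv2.remap(im,uv[...,0],uv[...,1],cv2.INTER_CUBIC)
cv2.imwrite("pics/c2.png",np.hstack([rect(.075),rect(.053)]))
```

```text
high x>.5: 0 []
(250, 300) [ 0.782  0.123 -0.391]
(300, 350) [0.422 0.328 0.367]
(320, 270) [ 0.779  0.309 -0.426]
(200, 380) [0.375 0.34  0.434]
(260, 170) [0.4239 0.3041 0.0751]
(310, 215) [0.483  0.3358 0.0761]
(270, 225) [0.4801 0.2943 0.0744]
(305, 150) [0.4199 0.3513 0.0766]
(287, 180) [0.4552 0.3227 0.0035]
(287, 186) [0.4617 0.3205 0.005 ]
(280, 195) [0.459  0.3125 0.0516]Traceback (most recent call last):
  File "<stdin>", line 13, in <module>
  File "<stdin>", line 11, in rect
  File "h.py", line 9, in proj
    m,R,t=cam(n); q=R@np.array(p,float)+t; return np.array([m["fx"]*q[0]/q[2]+m["cx"],m["fy"]*q[1]/q[2]+m["cy"]])
          ~~~^^^
  File "h.py", line 4, in cam
    m=camera_model(n); R=cv2.Rodrigues(np.array(m["rvec"],float))[0]; return m,R,np.array(m["tvec"],float).ravel()
ValueError: time passes only in moves, steps and waits
```

```bash
cat >> h.py <<'E'
def rectify(im,n,c,z,s=.0002,N=300,yaw=0.):
    m,R,t=cam(n); h=N/2
    w=np.array([[i,j] for i,j in[(0,0),(N,0),(N,N),(0,N)]],np.float32)
    l=(w-h)*s; l[:,1]*=-1; cs,sn=np.cos(yaw),np.sin(yaw)
    pts=np.c_[c[0]+cs*l[:,0]-sn*l[:,1],c[1]+sn*l[:,0]+cs*l[:,1],np.full(4,z)]
    q=pts@R.T+t; uv=np.c_[m["fx"]*q[:,0]/q[:,2]+m["cx"],m["fy"]*q[:,1]/q[:,2]+m["cy"]].astype(np.float32)
    return cv2.warpPerspective(im,cv2.getPerspectiveTransform(uv,w),(N,N),flags=cv2.INTER_CUBIC)
E
python3 - <<'E'
from h import *
im=cv2.imread("pics/w1.png"); yaw=np.deg2rad(-8.5)
a=rectify(im,"wrist",(.448,.325),.075,yaw=yaw);b=rectify(im,"wrist",(.448,.325),.053,yaw=yaw)
cc=rectify(im,"wrist",(.437,.233),.081,yaw=yaw,s=.001)
for x in(a,b): cv2.line(x,(150,0),(150,299),(0,0,255),1);cv2.line(x,(0,150),(299,150),(0,0,255),1)
o=np.hstack([a,b]); cv2.imwrite("pics/c2.png",np.vstack([o,np.hstack([cc,cc*0])]))
E
```

```text
(no output)
```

View pics/c2.png

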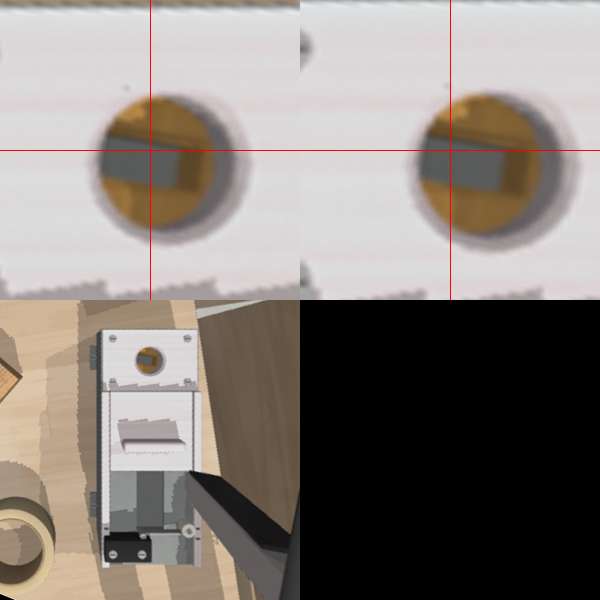

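Mouth is about (0.451, 0.321). The slot lies about 0.155 rad clockwise of box x, with box yaw about -0.148. Going to the rack next.

Request:
move_arm(steps=[0,0,-0.1,0,-0.02,0.04,1,0,0,-0.22,0,-0.06,0.07,1,0,0,-0.34,0,-0.105,0.08,1,0,0,-0.46,0,-0.15,0.08,1,0,0,-0.58,0,-0.195,0.08,1,0,0,-0.7,-0.005,-0.24,0.08,1,0,0,-0.82,-0.01,-0.285,0.08,1,0,0,-0.94,-0.01,-0.33,0.08,1,0,0,-1.06,-0.015,-0.375,0.08,1,0,0,-1.18,-0.02,-0.42,0.08,1,0,0,-1.3,-0.024,-0.465,0.06,1,0,0,-1.41,-0.024,-0.51,0.04,1])

```text
time: 3.8
tool_pos: [0.4231, -0.198, 0.3103]
ee_rot: [3.138, 0.001, 1.387]
wrist_force: [1.2, -0.3, -0.6]
width: 0.0941
finger_force: 0.0
```

Request:
move_arm(steps=[0,0,0,0,-0.035,-0.02,1,0,0,0,0,-0.06,-0.04,1,0,0,0,0,-0.07,-0.06,1,0,0,0,0,-0.072,-0.065,1,0,0,0,0,-0.072,-0.065,1])

```text
time: 4.3
tool_pos: [0.4231, -0.2679, 0.2437]
ee_rot: [-3.14, -0.001, 1.392]
wrist_force: [-0.3, 0.4, -0.8]
width: 0.0939
finger_force: 0.0
```

Run:
```python
from h import *
o=get_obs(); print(o["time"],o["tool_pos"],o["ee_rot"])
im,d=snapshot("wrist"); save("w2.png",im); np.save("w2.npy",d)
for t,z in [("tee_bar",.112),("tee_key",.07),("key_rack",0),("disc_key",.07)]:
    for r in spot_point("wrist",t)[:2]: print(t,round(r["score"],2),np.round(r["uv"]),np.round(ray("wrist",r["uv"],z),4)[:2])
P=cloud("wrist",d)
k=(P[...,2]>.105)&(P[...,2]<.118)&(np.hypot(P[...,0]-.422,P[...,1]+.268)<.06)
print("bar",k.sum(),cv2.minAreaRect(P[k][:,:2].astype(np.float32)),np.percentile(P[k][:,2],[5,50,95]))
a=rectify(im[...,::-1].copy(),"wrist",(.422,-.268),.112,yaw=-.18,s=.0003); cv2.line(a,(150,0),(150,299),(0,0,255),1);cv2.line(a,(0,150),(299,150),(0,0,255),1)
cv2.imwrite("pics/c3.png",np.hstack([cv2.resize(im[...,::-1],(400,300)),a]))
```

```text
4.3 [ 0.42305393 -0.26785437  0.24372427] [-3.13986360e+00 -1.30188428e-03  1.39187930e+00]
tee_bar 0.73 [131.  15.] [ 0.345  -0.1086]
tee_bar 0.65 [279. 201.] [ 0.4261 -0.2649]
tee_key 0.97 [196. 350.] [ 0.3101 -0.4191]
tee_key 0.97 [144.  21.] [ 0.3416 -0.1034]
key_rack 0.91 [280. 141.] [ 0.435  -0.2263]
disc_key 0.76 [282.  92.] [ 0.4442 -0.179 ]
bar 1013 ((0.4264857769012451, -0.26876309514045715), (0.06012870743870735, 0.011746817268431187), 79.6461410522461) [0.11108077 0.11353167 0.11491765]
```

View pics/c3.png

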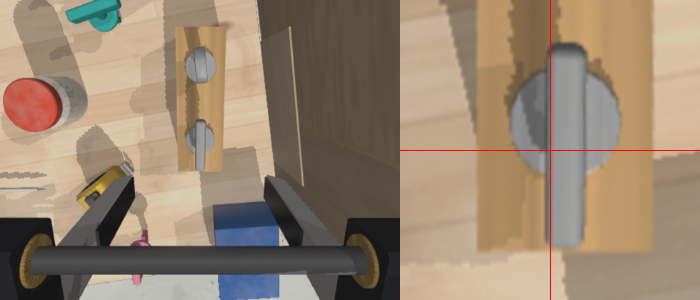

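The bar is centred at (0.4265, -0.2688) with its top at 0.113, a 60×12 mm rectangle matching the rack yaw. Grasping it now.

Request:
move_arm(steps=[0,0,0,0.0035,-0.001,-0.04,1,0,0,0,0.0035,-0.001,-0.08,1,0,0,0,0.0035,-0.001,-0.115,1,0,0,0,0.0035,-0.001,-0.138,0.5,0,0,0,0.0035,-0.001,-0.147,0.4,0,0,0,0.0035,-0.001,-0.147,0,0,0,0,0.0035,-0.001,-0.147,0,0,0,0,0.0035,-0.001,-0.147,0,0,0,0,0.0035,-0.001,-0.147,0,0,0,0,0.0035,-0.001,-0.147,0])

```text
time: 5.55
tool_pos: [0.4273, -0.2698, 0.0986]
ee_rot: [3.14, 0.001, 1.392]
wrist_force: [0.1, -0.0, 0.4]
width: 0.0414
finger_force: 0.0
```

Request:
move_arm(steps=[0,0,0,0,0,0,0,0,0,0,0,0,0,0,0,0,0,0,0,0,0,0,0,0,0,0,0,0,0,0,0,0,0,0,0,0,0,0,0,0,0,0])

```text
time: 6.15
tool_pos: [0.4266, -0.2694, 0.0975]
ee_rot: [-3.141, -0.0, 1.392]
wrist_force: [-0.9, -0.5, 0.7]
width: 0.0121
finger_force: 30.0
```

Request:
move_arm(steps=[0,0,0,0,0,0.02,0,0,0,0,0,0,0.05,0,0,0,0,0,0,0.09,0,0,0,0,0,0,0.13,0,0,0,0,0,0,0.17,0,0,0,0,0,0,0.21,0,0,0,0,0,0,0.24,0,0,0,0,0,0,0.25,0,0,0,0,0,0,0.25,0,0,0,0,0,0,0.25,0])

```text
time: 7.15
tool_pos: [0.4266, -0.2692, 0.3453]
ee_rot: [-3.139, -0.002, 1.392]
wrist_force: [0.3, 0.2, -0.9]
width: 0.0117
finger_force: 30.0
```

Run:
```python
from h import *
o=get_obs(); print(o["time"],o["tool_pos"],o["ee_rot"],o["width"])
im,d=snapshot("wrist"); im2,d2=snapshot("side"); P=cloud("wrist",d); save("w3.png",im)
x,y,z=o["tool_pos"]
for P,n in((P,"w"),(cloud("side",d2),"s")):
    k=(P[...,2]>z+.008)&(P[...,2]<z+.022)&(np.hypot(P[...,0]-x,P[...,1]-y)<.045)
    if k.sum()>20: print(n,"bar",k.sum(),cv2.minAreaRect(P[k][:,:2].astype(np.float32)),np.percentile(P[k][:,2],[5,50,95]))
cv2.imwrite("pics/c4.png",np.hstack([cv2.resize(im[60:360,130:430,::-1],(400,400)),cv2.resize(im2[120:270,290:440,::-1],(400,400),interpolation=cv2.INTER_CUBIC)]))
```

```text
7.15 [ 0.42663948 -0.26919294  0.34531985] [-3.13886824e+00 -1.63975293e-03  1.39187154e+00] 0.011656951741115952
w bar 4074 ((0.4252893626689911, -0.2666653096675873), (0.05867854878306389, 0.03408610075712204), 60.756019592285156) [0.35572455 0.3584293  0.36413305]
```

View pics/c4.png

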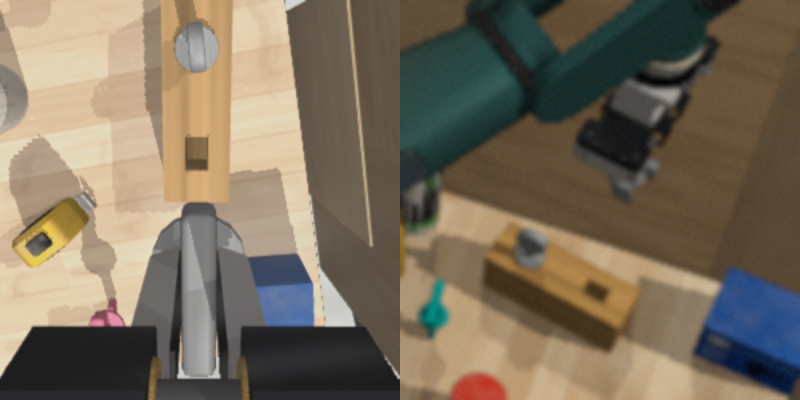

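The tee key is held, its slot is empty, and the disc key stays put. I'll check the bar's tilt and its offset in the grip.

Run:
```python
from h import *
o=get_obs(); im,d=snapshot("wrist"); P=cloud("wrist",d)
x,y,z=o["tool_pos"]; a=o["ee_rot"][2]; ex=np.array([np.cos(a),np.sin(a)]); ey=np.array([np.sin(a),-np.cos(a)])
D=P[...,:2]-[x,y]; s=D@ex; t=D@ey; h=P[...,2]-z
k=(abs(t)<.004)&(h>0)&(h<.03)&(abs(s)<.05)
print(np.polyfit(s[k],h[k],1))
for b in np.arange(-.036,.04,.004):
    q=k&(abs(s-b)<.002); print(round(b,3),q.sum(),np.round(np.median(h[q]),4) if q.any() else"")
k=(abs(s)<.035)&(h>.008)&(h<.03)
```

```text
[-0.03845287  0.01375607]
-0.036 0 
-0.032 0 
-0.028 54 0.0134
-0.024 123 0.014
-0.02 131 0.014
-0.016 137 0.014
-0.012 137 0.0141
-0.008 146 0.0141
-0.004 142 0.0141
-0.0 150 0.0141
0.004 148 0.0141
0.008 150 0.0142
0.012 152 0.0141
0.016 160 0.0142
0.02 166 0.014
0.024 161 0.0141
0.028 188 0.0139
0.032 183 0.0087
0.036 0
```

Request:
move_arm(steps=[0,0,0.06,0,0.02,0.01,0,0,0,0.18,0,0.055,0.015,0,0,0,0.3,0,0.1,0.015,0,0,0,0.42,0,0.145,0.015,0,0,0,0.54,0.005,0.19,0.015,0,0,0,0.66,0.005,0.235,0.015,0,0,0,0.78,0.01,0.28,0.015,0,0,0,0.9,0.015,0.325,0.015,0,0,0,1.02,0.015,0.37,0.015,0,0,0,1.14,0.02,0.415,0.015,0,0,0,1.26,0.0255,0.46,0.015,0,0,0,1.38,0.0255,0.505,0.015,0])

```text
time: 8.5
tool_pos: [0.4521, 0.2374, 0.3607]
ee_rot: [-3.14, -0.002, 2.777]
wrist_force: [1.2, 0.5, -0.6]
width: 0.0118
finger_force: 30.0
```

Request:
move_arm(steps=[0,0,0.067,0,0.045,0,0,0,0,0.067,0,0.075,-0.03,0,0,0,0.067,0,0.085,-0.07,0,0,0,0.067,0,0.085,-0.11,0,0,0,0.067,0,0.085,-0.14,0,0,0,0.067,0,0.085,-0.16,0,0,0,0.067,0,0.085,-0.17,0,0,0,0.067,0,0.085,-0.17,0,0,0,0.067,0,0.085,-0.17,0])

```text
time: 9.4
tool_pos: [0.4526, 0.3207, 0.1933]
ee_rot: [3.141, 0.001, 2.839]
wrist_force: [0.2, 0.2, -0.2]
width: 0.0119
finger_force: 30.0
```

Run:
```python
from h import *
o=get_obs(); print(o["time"],o["tool_pos"],o["ee_rot"],o["width"],o["joint_positions"])
im,d=snapshot("wrist"); save("w4.png",im); np.save("w4.npy",d); P=cloud("wrist",d)
sd,ds=snapshot("side"); save("s4.png",sd)
x,y,z=o["tool_pos"]
k=(P[...,2]>.066)&(P[...,2]<.104)&(np.hypot(P[...,0]-.437,P[...,1]-.233)<.17)&(P[...,1]>.1); print(cv2.minAreaRect(P[k][:,:2].astype(np.float32)))
for r in spot_point("wrist","lock_mouth")[:2]: print(r["score"],r["uv"],ray("wrist",r["uv"],.075))
for r in spot_point("wrist","tee_key")[:2]: print(r["score"],r["uv"],ray("wrist",r["uv"],z-.028))
cv2.imwrite("pics/c5.png",np.hstack([im[...,::-1][:,100:460],cv2.resize(sd[120:220,150:240,::-1],(378,420),interpolation=cv2.INTER_CUBIC)]))
```

```text
9.4 [0.45264382 0.3206946  0.19327005] [3.14068814e+00 7.07797464e-04 2.83871181e+00] 0.01185591495153083 [ 5.14131389e-01  1.03390273e-01  1.40492839e+00  1.03190841e-04
  1.63213008e+00 -7.53778029e-01]
((0.4388527572154999, 0.23443737626075745), (0.24130749702453613, 0.10053393244743347), 81.48947143554688)
0.87 [281.1, 202.8] [0.45027734 0.32498934 0.075     ]
```

View pics/c5.png

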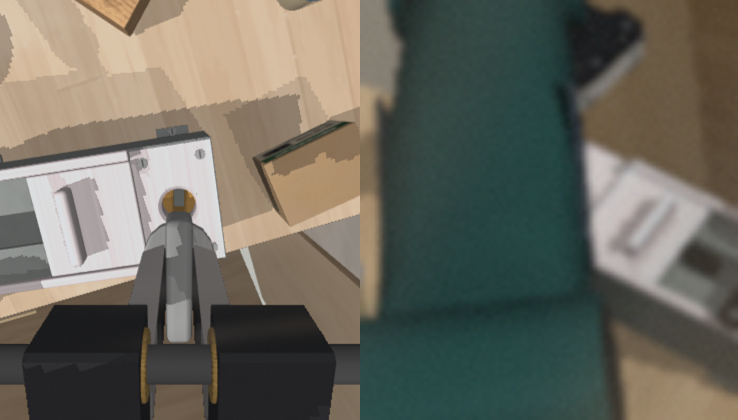

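Box refit agrees: mouth about (0.4515, 0.321), with the slot in line with the bar. Descending into the hole.

Request:
move_arm(steps=[0,0,0,0,0,-0.02,0,0,0,0,0,0,-0.035,0,0,0,0,0,0,-0.045,0,0,0,0,0,0,-0.052,0,0,0,0,0,0,-0.058,0,0,0,0,0,0,-0.062,0,0,0,0,0,0,-0.062,0,0,0,0,0,0,-0.062,0])

```text
time: 10.4
tool_pos: [0.4525, 0.3207, 0.1309]
ee_rot: [3.141, 0.0, 2.839]
wrist_force: [-0.2, 0.1, -0.3]
width: 0.0117
finger_force: 30.0
```

Request:
move_arm(steps=[0,0,0,0,0,-0.003,0,0,0,0,0,0,-0.006,0,0,0,0,0,0,-0.009,0,0,0,0,0,0,-0.012,0,0,0,0,0,0,-0.012,0])

```text
time: 10.9
tool_pos: [0.4519, 0.3205, 0.1179]
ee_rot: [-3.141, -0.001, 2.839]
wrist_force: [-0.2, -0.4, -0.9]
width: 0.0117
finger_force: 30.0
```

Request:
move_arm(steps=[0,0,0,0,0,-0.004,0,0,0,0,0,0,-0.008,0,0,0,0,0,0,-0.012,0,0,0,0,0,0,-0.014,0,0,0,0,0,0,-0.015,0,0,0,0,0,0,-0.016,0,0,0,0,0,0,-0.016,0])

```text
time: 11.6
tool_pos: [0.452, 0.3206, 0.1025]
ee_rot: [-3.141, -0.001, 2.839]
wrist_force: [-1.9, -1.2, 0.5]
width: 0.0116
finger_force: 30.0
```

Request:
move_arm(steps=[0,0,0,0,0,-0.001,0,0,0,0,0,0,-0.002,0,0,0,0,0,0,-0.002,0])

```text
time: 11.9
tool_pos: [0.452, 0.3206, 0.1024]
ee_rot: [3.141, 0.0, 2.839]
wrist_force: [-6.6, -1.3, 8.9]
width: 0.0116
finger_force: 30.0
```

Seated: z stopped at 0.1024 with 9 N. Easing off, then turning clockwise.

Request:
move_arm(steps=[0,0,0,-0.0008,0,0.0008,0,0,0,-0.1,-0.0008,0,0.0008,0,0,0,-0.22,-0.0008,0,0.0008,0,0,0,-0.34,-0.0008,0,0.0008,0,0,0,-0.46,-0.0008,0,0.0008,0,0,0,-0.58,-0.0008,0,0.0008,0,0,0,-0.7,-0.0008,0,0.0008,0,0,0,-0.82,-0.0008,0,0.0008,0,0,0,-0.94,-0.0008,0,0.0008,0,0,0,-1.06,-0.0008,0,0.0008,0,0,0,-1.18,-0.0008,0,0.0008,0,0,0,-1.28,-0.0008,0,0.0008,0])

```text
time: 13.1
tool_pos: [0.4507, 0.3203, 0.1025]
ee_rot: [-3.14, 0.001, 1.555]
wrist_force: [-6.4, -1.7, 7.0]
width: 0.0119
finger_force: 30.0
```

Request:
move_arm(steps=[0,0,-0.05,0,0,0,0,0,0,-0.1,0,0,0,0,0,0,-0.14,0,0,0,0,0,0,-0.14,0,0,0,0])

```text
time: 13.5
tool_pos: [0.4506, 0.3203, 0.1025]
ee_rot: [-3.14, 0.001, 1.419]
wrist_force: [-5.1, -2.0, 6.6]
width: 0.0116
finger_force: 30.0
```

```bash
python3 -c "
from h import *
o=get_obs();print(o['wrist_torque'],o['wrist_force'],o['ee_rot'],o['joint_positions'])"
```

```text
[-0.4572278   1.48527705  0.13217378] [-5.13621036 -2.043858    6.62795632] [-3.14015831e+00  8.61450218e-04  1.41874517e+00] [5.15363900e-01 1.46690920e-01 1.53961715e+00 2.12570357e-04
 1.45694435e+00 6.67391351e-01]
```

Request:
move_arm(steps=[0,0,-0.04,-0.0005,0,0.0005,0,0,0,-0.08,-0.0005,0,0.0005,0,0,0,-0.11,-0.0005,0,0.0005,0,0,0,-0.11,-0.0005,0,0.0005,0])

```text
time: 13.9
tool_pos: [0.4503, 0.3203, 0.1025]
ee_rot: [-3.141, 0.001, 1.309]
wrist_force: [-4.6, -1.5, 4.9]
width: 0.0121
finger_force: 30.0
```

```bash
python3 -c "
from h import *
o=get_obs();print(o['wrist_torque'],o['wrist_force'],o['ee_rot'])"
```

```text
[-0.3280912   1.18421951  0.05609747] [-4.60859942 -1.4983758   4.93422962] [-3.14065816e+00  9.67437070e-04  1.30873251e+00]
```

Request:
move_arm(steps=[0,0,-0.04,0,0,0,0,0,0,-0.07,0,0,0,0,0,0,-0.07,0,0,0,0])

```text
time: 14.2
tool_pos: [0.4503, 0.3204, 0.1025]
ee_rot: [-3.141, 0.001, 1.24]
wrist_force: [-5.5, -0.8, 5.9]
width: 0.0119
finger_force: 30.2
```

```bash
python3 -c "
from h import *
o=get_obs();print(o['wrist_torque'],o['wrist_force'],o['ee_rot'],o['width'])
im,d=snapshot('wrist'); save('w5.png',im); P=cloud('wrist',d)
x,y,z=o['tool_pos']
k=(P[...,2]>z+.009)&(P[...,2]<z+.019)&(np.hypot(P[...,0]-x,P[...,1]-y)<.04)
print(cv2.minAreaRect(P[k][:,:2].astype(np.float32)))
cv2.imwrite('pics/c6.png',im[...,::-1])"
```

```text
[-0.36479097  1.16199708  0.43276215] [-5.50873354 -0.78717026  5.90963751] [-3.14082515e+00  1.02817985e-03  1.23978734e+00] 0.01192158224087855
((0.44955191016197205, 0.3231116831302643), (0.05817216634750366, 0.034122832119464874), 53.34626770019531)
```

View pics/c6.png

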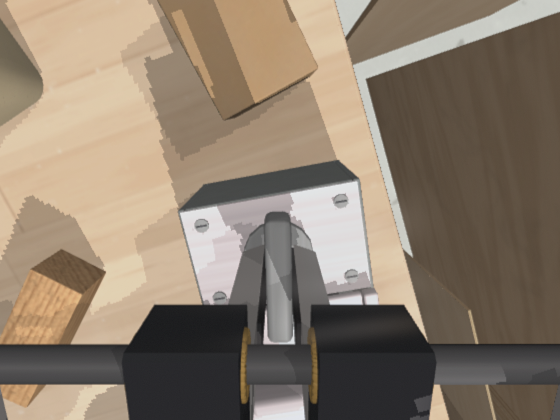

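Torque rose to 0.43 N m, so the lock is at its stop. Relaxing inside the play, releasing and lifting.

Request:
move_arm(steps=[0,0,0.07,0,0,0.001,0,0,0,0.07,0,0,0.001,0,0,0,0.07,0,0,0.001,0.5,0,0,0.07,0,0,0.001,0.5,0,0,0.07,0,0,0.001,0.5,0,0,0.07,0,0,0.001,0.5,0,0,0.07,0,0,0.001,0.5,0,0,0.07,0,0,0.001,0.5,0,0,0.07,0,0,0.001,0.5])

```text
time: 15.15
tool_pos: [0.4511, 0.3206, 0.1028]
ee_rot: [3.141, -0.0, 1.309]
wrist_force: [0.1, 0.4, 0.4]
width: 0.0471
finger_force: 0.0
```

Request:
move_arm(steps=[0,0,0,0,0,0.02,0.5,0,0,0,0,0,0.05,0.5,0,0,0,0,0,0.09,0.5,0,0,0,0,0,0.13,0.5,0,0,0,0,0,0.15,0.5,0,0,0,0,0,0.15,0.5,0,0,0,0,0,0.15,0.5])

```text
time: 15.85
tool_pos: [0.4509, 0.3205, 0.2522]
ee_rot: [-3.141, 0.0, 1.309]
wrist_force: [0.2, 0.3, 0.2]
width: 0.0469
finger_force: 0.0
```

Run:
```python
from h import *
o=get_obs(); print(o["time"],o["tool_pos"],o["ee_rot"],o["width"])
im,d=snapshot("wrist"); save("w6.png",im); P=cloud("wrist",d)
k=(np.hypot(P[...,0]-.451,P[...,1]-.3205)<.04)
kb=k&(P[...,2]>.105)&(P[...,2]<.13); print("bar",cv2.minAreaRect(P[kb][:,:2].astype(np.float32)),np.median(P[kb][:,2]))
kc=k&(P[...,2]>.078)&(P[...,2]<.09); print("collar z",kc.sum(),np.median(P[kc][:,2]))
kt=k&(P[...,2]>.07)&(P[...,2]<.078)
print("block z",kt.sum(),np.median(P[kt][:,2]))
```

```text
15.85 [0.45092583 0.32049444 0.25216651] [-3.14144155e+00  2.98841515e-04  1.30875238e+00] 0.046866114832006416
bar ((0.45057806372642517, 0.32068073749542236), (0.05946234241127968, 0.011968799866735935), 76.08020782470703) 0.11470268164550086
collar z 863 0.07913826721044817
block z 3504 0.07314732683310624
```

The key is seated: collar and bar heights match the block with the same 1.9 mm bias, and the bar is about 95° round. Moving behind the rib with the fingers shut.

Request:
move_arm(steps=[0,0,0.06,-0.004,-0.028,-0.01,0,0,0,0.114,-0.008,-0.0545,-0.02,0,0,0,0.114,-0.008,-0.0545,-0.04,0,0,0,0.114,-0.008,-0.0545,-0.06,0,0,0,0.114,-0.008,-0.0545,-0.08,0,0,0,0.114,-0.008,-0.0545,-0.1,0,0,0,0.114,-0.008,-0.0545,-0.12,0,0,0,0.114,-0.008,-0.0545,-0.138,0,0,0,0.114,-0.008,-0.0545,-0.148,0,0,0,0.114,-0.008,-0.0545,-0.152,0,0,0,0.114,-0.008,-0.0545,-0.152,0])

```text
time: 17.0
tool_pos: [0.4424, 0.2658, 0.0997]
ee_rot: [-3.14, 0.001, 1.423]
wrist_force: [0.3, -0.2, -0.3]
width: 0.0002
finger_force: 0.0
```

Request:
move_arm(steps=[0,0,0,-0.0015,-0.01,0,0,0,0,0,-0.003,-0.018,0,0,0,0,0,-0.004,-0.027,0,0,0,0,0,-0.0055,-0.036,0,0,0,0,0,-0.0065,-0.045,0,0,0,0,0,-0.008,-0.052,0,0,0,0,0,-0.0085,-0.057,0,0,0,0,0,-0.009,-0.0595,0,0,0,0,0,-0.009,-0.0595,0,0,0,0,0,-0.009,-0.0595,0])

```text
validation failed for argument at $.st...
```

```bash
cat > m.py <<'E'
from h import *
import sys
o=get_obs(); print(o["time"],o["tool_pos"],o["wrist_force"])
L=np.array([.451,.3205]); a=np.deg2rad(81.5); ey=np.array([np.cos(a),np.sin(a)]); ex=np.array([ey[1],-ey[0]])
print("tcp local",(o["tool_pos"][:2]-L)@ex,(o["tool_pos"][:2]-L)@ey+.088)
ims=[]
for n in["scene","side"]:
    im,d=snapshot(n); ims.append(rectify(im[...,::-1].copy(),n,L-.16*ey,.082,yaw=a-np.pi/2,s=.0004))
    for t,z in(("cover_edge",.081),("push_rib",.09),("switch_roller",.083)):
        for r in spot_point(n,t)[:1]:
            p=ray(n,r["uv"],z)[:2]-L; print(n,t,round(r["score"],2),np.round([p@ex,p@ey+.088],4))
cv2.imwrite("pics/"+sys.argv[1],np.hstack(ims))
E
python3 m.py c7.png
```

```text
17.0 [0.44238553 0.2657602  0.09967922] [ 0.25171756 -0.22592042 -0.29820138]
tcp local -0.0004287882505438229 0.0325881735732558
scene cover_edge 0.81 [ 0.0039 -0.0187]
scene push_rib 0.57 [0.0074 0.0201]
scene switch_roller 0.39 [ 0.0299 -0.0676]
side cover_edge 0.57 [-0.0034 -0.0109]
side push_rib 0.68 [0.0071 0.0014]
side switch_roller 0.59 [ 0.0348 -0.0835]
```

View pics/c7.png

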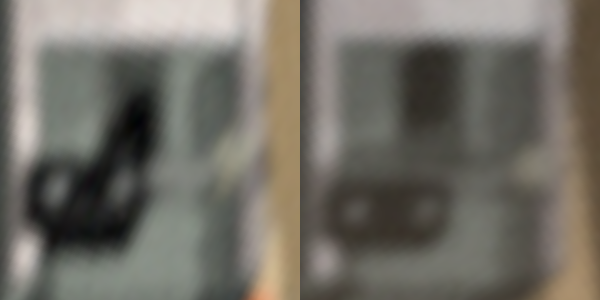

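The crops show the cover still shut: the call was refused before any motion. Retrying the push.

Request:
move_arm(steps=[0,0,0,-0.0015,-0.01,0,0,0,0,0,-0.003,-0.02,0,0,0,0,0,-0.0045,-0.03,0,0,0,0,0,-0.006,-0.04,0,0,0,0,0,-0.0075,-0.05,0,0,0,0,0,-0.0085,-0.057,0,0,0,0,0,-0.009,-0.06,0,0,0,0,0,-0.009,-0.06,0,0,0,0,0,-0.009,-0.06,0])

```text
validation failed for argument at $.st...
```

```bash
cat > m2.py <<'E'
from h import *
import sys
o=get_obs(); print(o["time"],o["tool_pos"],o["wrist_force"])
L=np.array([.451,.3205]); a=np.deg2rad(81.5); ey=np.array([np.cos(a),np.sin(a)]); ex=np.array([ey[1],-ey[0]])
print("tcp local",(o["tool_pos"][:2]-L)@ex,(o["tool_pos"][:2]-L)@ey+.088)
for n in sys.argv[1:]:
    im,d=snapshot(n); P=cloud(n,d); D=P[...,:2]-L; X=D@ex; Y=D@ey+.088; Z=P[...,2]
    g=cv2.cvtColor(rectify(im,n,L-.118*ey,.081,yaw=a-np.pi/2,s=.0005),cv2.COLOR_RGB2GRAY)[:,120:180].mean(1)
    e=np.gradient(cv2.GaussianBlur(g[:,None].astype(np.float32),(1,7),0)[:,0]); i=np.argsort(e)[:4]
    print(n,"edge dark-going local y",[round(-.030+(150-j)*.0005,4) for j in i],np.round(e[i],1))
    k=(abs(X)<.03)&(Z>.074)&(Z<.085)&(Y<.01); print("cover y min pct",np.percentile(Y[k],[.5,1,3,10]) if k.any() else 0)
    k=(abs(X)<.025)&(Z>.091)&(Z<.1)&(Y<.02)&(Y>-.07); print("rib y",k.sum(),np.percentile(Y[k],[2,50,98]) if k.any() else 0)
    k=(X>.02)&(X<.045)&(Z>.083)&(Z<.092)&(Y<-.06)&(Y>-.11); print("roller",k.sum(),np.median(X[k]),np.median(Y[k]))
E
python3 m2.py scene side
```

```text
17.4 [0.44336542 0.266216   0.10143673] [0.59080475 0.09039556 0.36785271]
tcp local 0.00047296186649031704 0.03318380379202618
scene edge dark-going local y [np.float64(-0.028), np.float64(-0.0285), np.float64(-0.029), np.float64(-0.0275)] [-5.8 -5.8 -5.7 -5.7]
cover y min pct [-0.27162756 -0.27049869 -0.268792   -0.25168044]
rib y 44 [-0.0029905   0.00369426  0.01111364]
roller 29 0.035985555575448074 -0.08128042896367532
side edge dark-going local y [np.float64(-0.027), np.float64(-0.0275), np.float64(-0.0265), np.float64(-0.028)] [-6.1 -6.1 -6.  -6. ]
cover y min pct [-0.5147936  -0.47304686 -0.26998599 -0.24748597]
rib y 39 [-0.00257514  0.00423845  0.01274652]
roller 30 0.037447498410015226 -0.081701543208208
```

Request:
move_arm(steps=[0,0,0,-0.002,-0.01,0,0,0,0,0,-0.003,-0.02,0,0])

```text
time: 17.7
tool_pos: [0.4395, 0.2463, 0.1009]
ee_rot: [-3.141, -0.002, 1.423]
wrist_force: [-1.1, 2.8, 0.7]
width: 0.0008
finger_force: 1.4
```

Request:
move_arm(steps=[0,0,0,-0.001,-0.009,0,0,0,0,0,-0.003,-0.018,0,0,0,0,0,-0.004,-0.027,0,0,0,0,0,-0.005,-0.034,0,0,0,0,0,-0.006,-0.038,0,0,0,0,0,-0.006,-0.04,0,0,0,0,0,-0.006,-0.04,0,0])

```text
time: 18.4
tool_pos: [0.4343, 0.2053, 0.1008]
ee_rot: [3.141, 0.001, 1.422]
wrist_force: [0.7, -0.1, 0.3]
width: 0.0008
finger_force: 0.0
```

```bash
python3 m2.py scene side
```

```text
18.4 [0.43427104 0.20529599 0.10077307] [ 0.69452928 -0.14764889  0.30953766]
tcp local 0.0004830263496119272 -0.028411295613813656
scene edge dark-going local y [np.float64(-0.0755), np.float64(-0.076), np.float64(-0.075), np.float64(-0.0765)] [-5.8 -5.8 -5.7 -5.6]
cover y min pct [-0.48445541 -0.31521704 -0.26991487 -0.25965018]
rib y 56 [-0.0504974  -0.04373857 -0.0292045 ]
roller 30 0.03477802148491939 -0.08214799243392984
side edge dark-going local y [np.float64(-0.0755), np.float64(-0.075), np.float64(-0.076), np.float64(-0.0745)] [-5.5 -5.5 -5.4 -5.3]
cover y min pct [-0.52398712 -0.47513511 -0.27232227 -0.25438491]
rib y 45 [-0.05039405 -0.04335518 -0.02247914]
roller 35 0.03446451176144907 -0.07946981329713765
```

Request:
move_arm(steps=[0,0,0,-0.0005,-0.004,0,0,0,0,0,-0.001,-0.007,0,0,0,0,0,-0.0015,-0.009,0,0,0,0,0,-0.0015,-0.011,0,0,0,0,0,-0.0015,-0.011,0,0])

```text
time: 19.0
tool_pos: [0.4327, 0.1948, 0.1009]
ee_rot: [3.141, 0.0, 1.422]
wrist_force: [1.9, 1.7, -0.8]
width: 0.0001
finger_force: 0.9
```

```bash
python3 m2.py scene side
```

```text
19.0 [0.43268852 0.19476278 0.10085487] [ 1.88113906  1.71288205 -0.75104967]
tcp local 0.0004748014565338597 -0.03906271411188347
scene edge dark-going local y [np.float64(-0.076), np.float64(-0.0755), np.float64(-0.0765), np.float64(-0.075)] [-4.3 -4.3 -4.2 -4.2]
cover y min pct [-0.3594947  -0.27391825 -0.26986915 -0.26492942]
rib y 55 [-0.06184331 -0.0553403  -0.04083588]
roller 35 0.030560315557280483 -0.0870985592200548
side edge dark-going local y [np.float64(-0.0835), np.float64(-0.084), np.float64(-0.083), np.float64(-0.0825)] [-4.8 -4.7 -4.7 -4.6]
cover y min pct [-0.53762007 -0.52489794 -0.4637945  -0.2576137 ]
rib y 44 [-0.06212987 -0.05430813 -0.0408903 ]
roller 29 0.03628813007362391 -0.08624618556937058
```

Request:
move_arm(steps=[0,0,0,0,-0.0015,0,0,0,0,0,-0.0005,-0.003,0,0,0,0,0,-0.0005,-0.003,0,0])

```text
time: 19.4
tool_pos: [0.4322, 0.192, 0.1009]
ee_rot: [3.141, -0.0, 1.423]
wrist_force: [1.3, 2.3, -1.3]
width: 0.0004
finger_force: 1.1
```

Request:
move_arm(steps=[0,0,0,0.002,0.012,0,0,0,0,0,0.002,0.015,0.03,0,0,0,0,0.002,0.015,0.07,0,0,0,0,0.002,0.015,0.11,0,0,0,0,0.002,0.015,0.15,0,0,0,0,0.002,0.015,0.17,0,0,0,0,0.002,0.015,0.17,0,0,0,0,0.002,0.015,0.17,0])

```text
time: 20.2
tool_pos: [0.4337, 0.2072, 0.27]
ee_rot: [-3.141, 0.001, 1.423]
wrist_force: [-1.3, -0.5, -1.2]
width: 0.0003
finger_force: 0.0
```

```bash
python3 m2.py scene side wrist
python3 - <<'E'
from h import *
im,d=snapshot("wrist"); save("w9.png",im); L=np.array([.451,.3205]); a=np.deg2rad(81.5); ey=np.array([np.cos(a),np.sin(a)])
r=rectify(im[...,::-1].copy(),"wrist",L-.113*ey,.083,yaw=a-np.pi/2,s=.0005)
r2=rectify(im[...,::-1].copy(),"wrist",L-.1725*ey,.083,yaw=a-np.pi/2,s=.0003,N=400)
cv2.imwrite("pics/c8.png",np.hstack([cv2.resize(r,(400,400)),r2]))
E
```

```text
20.2 [0.43370325 0.20716948 0.26995109] [-1.32146653 -0.45204019 -1.16083167]
tcp local -0.0003554401457681704 -0.026642305623395104
scene edge dark-going local y [np.float64(0.0235), np.float64(0.024), np.float64(0.023), np.float64(0.0245)] [-4.  -4.  -4.  -3.9]
cover y min pct [-0.32251342 -0.27132922 -0.26839829 -0.25955461]
rib y 52 [-0.06384047 -0.05906853 -0.0499822 ]
roller 37 0.033123566597822736 -0.08826816249023603
side edge dark-going local y [np.float64(-0.0835), np.float64(-0.084), np.float64(-0.083), np.float64(-0.0845)] [-4.6 -4.6 -4.5 -4.5]
cover y min pct [-0.52030691 -0.49364412 -0.27106963 -0.12026777]
rib y 35 [-0.0643622  -0.0586272  -0.05238954]
roller 37 0.035321919174276475 -0.08985526606597968
wrist edge dark-going local y [np.float64(0.0265), np.float64(0.026), np.float64(0.027), np.float64(-0.0515)] [-18.2 -16.2 -14.9 -13.1]
cover y min pct [-0.09284038 -0.08948546 -0.08473401 -0.07856007]
rib y 577 [-0.05982326 -0.05453348 -0.0509041 ]
roller 188 0.034438830854216826 -0.08987926071049894
```

View pics/c8.png

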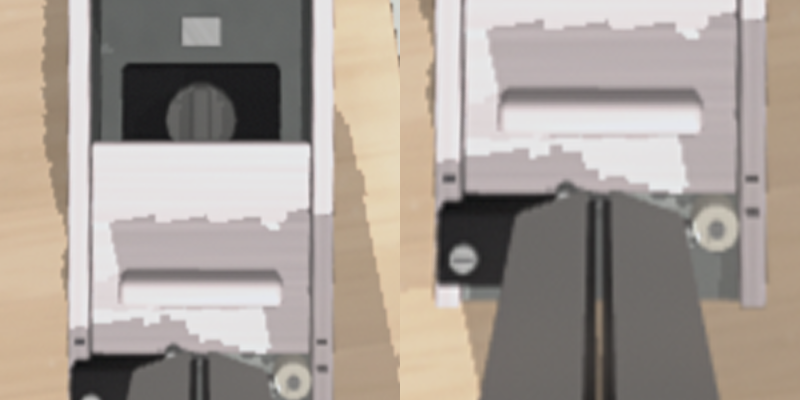

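In this last view the cover's edge is at row 193 of the right-hand panel, between the two dark lines at rows 179 and 212. That is an opening of about 60 mm, with the roller displaced about 11 mm, or 0.25 rad: clicked, and well short of overtravel. The gripper is clear, so I'm handing in.

```bash
python3 -c "
from bench import *
print(close_job())"
```

```text
the job is handed in; nothing more can be done
None
```

The job is handed in: the tee key sits fully home and turned to its stop, and the cover is open about 60 mm with its edge between the scored lines and the switch lever at about 0.25 rad, past its click and short of overtravel, by camera measurement.

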